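Clamp a handle slip in the drilling jig with its lift-and-reset clamping lever

TASK

The thin wooden handle slip sticks out of the front of the steel drilling jig: gently slide it home until its far end rests against the end stop. Then clamp it there with the black-knobbed lever on the bridge: turn the lever clockwise as far as the drill posts let it swing, lift it off its serrations, swing it back, let it drop in again and turn on, until the slip is held firmly but not crushed. Leave the lever dropped fully into its serrations, let go, and do not disturb the spare slip and the pencil beside the jig.

Things in the scene. Friction and masses are not known exactly. Their poses are not given: they have to be found in the camera images.
- jig: steel drilling jig fixed to the bench, plate 178 x 118 x 12 mm. Origin on the bench under the clamp spindle; x along the slip to the end stop (away from the robot), y left, z up. The slip lies on the plate between 8 mm high strips 38 mm apart. A bridge over it (top 57 mm up) carries the lever. Drill posts, 16 mm round, 118 high, at x = -51 and 51, y = -28 mm; their arms hold drill bushes
- end_stop: steel block 13 x 50 x 22 mm at the far end of the channel; origin at the foot of the face that the slip must meet, 80 mm along x from the jig's origin. The slip's end is bruised if rammed on it with more than 40 N
- slip: the wooden handle slip in the jig, 187 mm long, 36 wide, 6.5 thick; origin in the middle of its underside (12 mm above the bench), its y axis along its length. It slides with well under 1 N and starts 15 to 40 mm short of the stop. The plate ends 78 mm in front of the jig's origin; home, the slip's near end overhangs it by 29 mm
- slip_mid (a point): centre of that slip, half-way up; home, it lies 13.5 mm in front of the jig's origin along the jig's x
- hub (a point): on the lever's turning axis, in its hub, 71 to 77 mm above the bench at the start with the lever down; it sinks 4 mm per rad as the spindle screws down
- knob (a point): middle of the upright black knob at the lever's end, 88 mm from the axis, 55 mm above the hub point: 126 to 132 mm above the bench at the start with the lever down; it sinks 4 mm per rad as the spindle screws down. Round, 18 mm thick and 29 high, with a 21 mm cap above it (top 20 mm above this point); the lever's 10 mm bar enters it 14 mm below this point
- lever (a joint): angle of the lever, rad: 0 at one drill post, 1.668 at the other, growing clockwise from above (tightening). At 0.834 it points along the jig's -y, at 0 it is turned from there towards the jig's +x, at 1.668 towards -x. Starts at 0.05 to 0.4. At both ends the bar hits a post: resistance there is the post, not the clamp
- lever_lift (a joint): how far the lever is lifted, m: 0 down in its serrations, at most 0.010. Spring and weight press it down with 4 to 6 N. It is free above 0.0072 and then swings with under 1 N while the screw stays where it is. 12 serrations, 0.524 rad apart, 0.03 rad play. On their tips it stands at about 0.007 (it may start so) until turned a little, then drops in
- clamp_foot: sprung steel foot, 29 mm wide, origin under its centre; screws down on the slip, 4 mm per rad. Two or three swings are needed. Screw friction takes 5 to 9 N at the knob (more moving than standing). From where the foot meets the slip (late first swing to third) the pull grows by about 9 N per rad: 3 to 4 N above free running holds it firmly, 2 N is loose, past 5 N may crush it. It holds when let go
- spare_slip: a shorter slip, 179 mm, on the bench on the jig's left; leave it
- pencil: red pencil beyond the spare slip; leave it

How it is judged:
By the outcome, as a careful person would: the job done as asked, in the order asked, and still so for the second after the job is handed in, with the robot touching nothing.
It also fails if it takes over 72 s, if anything falls off the work surface, if the arm or the gripper's body presses on something with over 40 N, if the wrist force passes 120 N, or if a joint passes its speed limit or range.

ROBOT

A 6-joint arm with a two-finger parallel gripper is mounted at the origin on a cart in front of the work surface, level with it; the furniture and walls round the work are solid. World frame = base frame: x ahead of the robot, y to its left, z up, the work surface at z = 0. Lengths are in m, angles in rad, forces in N, time in s.
With the tool pointing down it reaches from about 0.35 to 0.875 m from the base axis. Payload 4.2 kg.
Tool frame: the origin (TCP) lies between the finger pads; the fingertips stand 11 mm ahead of it and the grasp point (between the pads) lies 8 mm behind it; z points along the fingers, y is the line along which they close (so a half turn about z gives the same grasp; the last joint's range is limited). The gripper opens to 87 mm and grips with 3 to 60 N. Pads are 19 mm wide; open, the fingers measure 117 mm over their backs; the gripper's body (75 mm by 190 mm) begins 51 mm behind the grasp point.
Start: joints at [1.58, 0.385, 0.008, 0, -1.194, -0.259], TCP at [0.154, 0.606, 0.234] pointing down, gripper open.
Joint ranges: [-3.14, 3.14], [-1.21, 2.06], [-1.07, 1.41], [-3.16, 2.05], [-2.99, -0.16], [-3.1, 3.1]. Speed limits (rad/s): [2.79, 2.79, 3.14, 3.14, 3.14, 3.14].

INTERFACE

Orientations are given as a unit quaternion [x, y, z, w].
In Python, from bench import r, viewer gives the robot as it stands.
- The arm moves only by the shell command python3 -m crank 'ROWS' [FORCE]. ROWS is JSON, one flat list of numbers, 5 for each row, row after row: the gripper command: -1 is fully open, 1 is shut, values between are in proportion, then the shift along the tool's x, y, z in m, then the turn about the tool's z in rad. In form: [hand, tx, ty, tz, yaw, hand, tx, ty, tz, yaw, ...]. A call has exactly 5 rows; each row shifts and turns the commanded pose from where the row before left it, along the tool's axes as they then stand; what a row does not reach is not made up. A row lasts 1/12 s, in which the tool goes at most 41.7 mm and 7.16 degrees, less where a joint would pass 70% of its speed; a pose out of reach is approached as far as the arm can. A call with a gripper value outside its range is refused whole. The fingers move at their own pace and stop on an object; FORCE is the grip in N (left out, the last holds). Time passes only in rows, so rows that do not move let the fingers close, or fill a call up. It gives the time, the measured TCP pose, the force, the opening and the grip force at its end, in the units of the state.
- r.get_state(): the state, without advancing time (a new reading comes with each control period).
- viewer.camera(name): name is "scene" or "side" or "wrist"; returns (picture, depth): 400x640x3 uint8, red, green, blue; 400x640 float32, m along the optical axis (not along the pixel's ray), 0 where there is no reading.
- viewer.calibration(name): a dict with "fx", "fy", "cx", "cy" (pixels), "rvec" (rotation vector, rad) and "tvec" (3), from world to camera coordinates, as OpenCV has them; the wrist camera has in their place "hand_eye" (4x4, takes a point from camera to tool coordinates, whose origin is the TCP and whose axes are the flange's). Camera axes: x right, y down, z forward; pixel columns grow to the right and rows downward; lengths in m; the calibration is good to about 2 mm. A picture is of the moment at which its call begins: read the wrist's pose just before it. calibration takes no time and is no camera call.
- r.job_done(): hands the job in; it is judged then, once.
The state is a dict: "clock": time; "q": joint angles; "qvel": joint speeds; "effort": joint torques, N m; "tool_pos": TCP position; "tcp_rot": TCP orientation; "ft_force": force on the tool from outside, world axes, zero at the start; "wrist_torque": the same for the moment, N m; "gripper_width": finger opening in m; "grasp_force": force on a finger pad.
Only numpy, scipy, OpenCV 4.12 (cv2) and the standard library are available. Lean on these libraries where they do the work, as an engineer would, in place of code of your own. Each camera call takes 0.05 s, during which the arm holds its last target. There are 200 camera calls.

## Working session

There is one attempt and no reset: what is moved stays moved. The work goes in short steps, Python scripts to look and compute and a shell command to move; the robot and the scene stay as the last step left them, time stands still between calls to the robot, and variables do not carry over. Pictures are saved under pics/ and viewed, at most 10 in all, crops included, and the job is handed in when it is done.

```bash
ls; mkdir -p pics; cat > h.py <<'E'
import numpy as np,cv2
from bench import r,viewer
from scipy.spatial.transform import Rotation as R
def snap(n,f):
    s=r.get_state();p,d=viewer.camera(n);cv2.imwrite('pics/'+f+'.png',p[:,:,::-1]);np.savez('pics/'+f,d=d,pos=s['tool_pos'],rot=s['tcp_rot']);return p,d
def world(n,f,u,v,dep=None):
    z=np.load('pics/'+f+'.npz');c=viewer.calibration(n)
    if dep is None:
        w=z['d'][v-1:v+2,u-1:u+2];dep=np.median(w[w>0])
    p=np.array([(u-c['cx'])/c['fx']*dep,(v-c['cy'])/c['fy']*dep,dep])
    if n=='wrist':
        H=np.array(c['hand_eye']);p=H[:3,:3]@p+H[:3,3]
        return R.from_quat(z['rot']).apply(p)+z['pos']
    Rm=cv2.Rodrigues(np.array(c['rvec'],float))[0];return Rm.T@(p-np.array(c['tvec']).ravel())
E
python3 - <<'E'
from h import *
a,_=snap('scene','s0');b,_=snap('side','d0')
s=r.get_state();print(s)
E
```

```text
pics
{'clock': 0.1, 'q': array([ 1.57957070e+00,  3.85476563e-01,  6.75840592e-03, -4.13834274e-04,
       -1.19398299e+00, -2.58583349e-01]), 'qvel': array([-0.00025418, -0.00092856,  0.00396243,  0.00324102,  0.00054522,
        0.00021414]), 'effort': array([ 1.12423054e-04, -3.91692638e+01,  1.87935323e+01,  4.23200771e+00,
        1.34218534e-02, -6.96861389e-05]), 'tool_pos': array([0.15438289, 0.60510445, 0.23257237]), 'tcp_rot': array([ 9.92199591e-01, -1.24655634e-01, -6.36732624e-05,  9.69548292e-04]), 'ft_force': array([ 0.6509093 ,  0.59125717, -0.74928257]), 'wrist_torque': array([0.02470074, 0.02490967, 0.01944226]), 'grasp_force': 0.0, 'gripper_width': 0.0865985824513777}
```

View pics/s0.png

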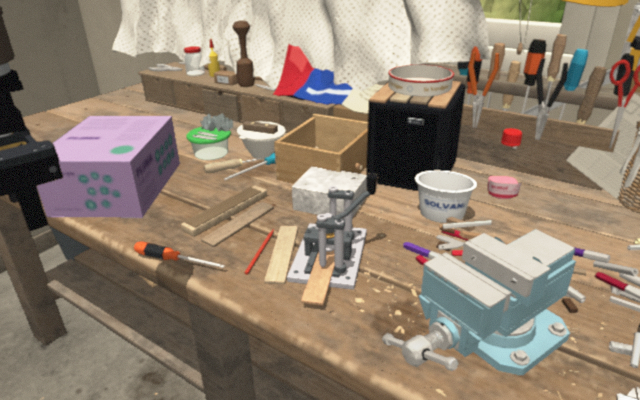

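View pics/d0.png

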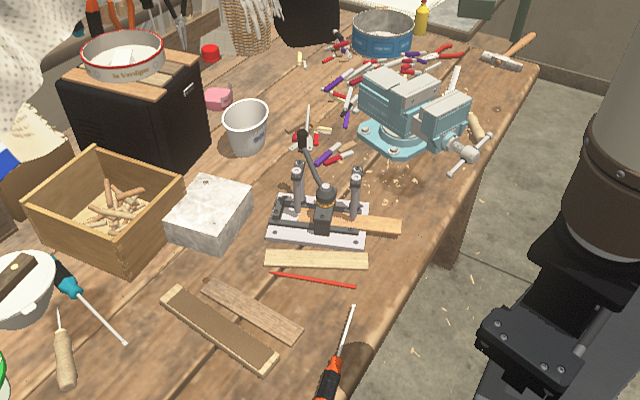

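The scene view (s0) shows the jig at about (330,250) with the slip's near end at (315,300) and the black knob at (372,184). In the side view (d0) the knob is at (302,140) and the slip's end at (400,227). I'll enlarge both.

```bash
python3 - <<'E'
from h import *
a=cv2.imread('pics/s0.png')[165:310,270:400];b=cv2.imread('pics/d0.png')[120:270,255:415]
a=cv2.resize(a,None,fx=3,fy=4,interpolation=2)[:580];a=cv2.resize(cv2.imread('pics/s0.png')[165:310,270:400],None,fx=3,fy=3,interpolation=2)
b=cv2.resize(b,None,fx=2.5,fy=2.5,interpolation=2)
o=np.zeros((435,800,3),np.uint8);o[:,:390]=a;o[:375,395:795]=b
cv2.imwrite('pics/c0.png',o)
for n,f,l in(('scene','s0',[(372,184),(373,178),(315,298),(305,302),(322,303),(323,285),(341,213)]),('side','d0',[(302,140),(303,133),(401,226),(401,220),(385,225),(325,190),(297,170),(356,172)])):
  for u,v in l: print(n,u,v,world(n,f,u,v).round(4))
E
```

```text
scene 372 184 [0.6037 0.3375 0.1414]
scene 373 178 [0.6052 0.3368 0.1529]
scene 315 298 [0.4151 0.3319 0.019 ]
scene 305 302 [0.4024 0.3427 0.0147]
scene 322 303 [0.4145 0.3179 0.0159]
scene 323 285 [0.4485 0.339  0.0196]
scene 341 213 [0.5569 0.3724 0.0937]
side 302 140 [0.6054 0.3548 0.1438]
side 303 133 [0.6066 0.3494 0.1551]
side 401 226 [0.4065 0.3358 0.0183]
side 401 220 [0.4178 0.307  0.0021]
side 385 225 [0.432  0.3491 0.0184]
side 325 190 [0.5311 0.3973 0.0937]
side 297 170 [0.581  0.4082 0.1241]
side 356 172 [0.4964 0.3526 0.118 ]
```

View pics/c0.png

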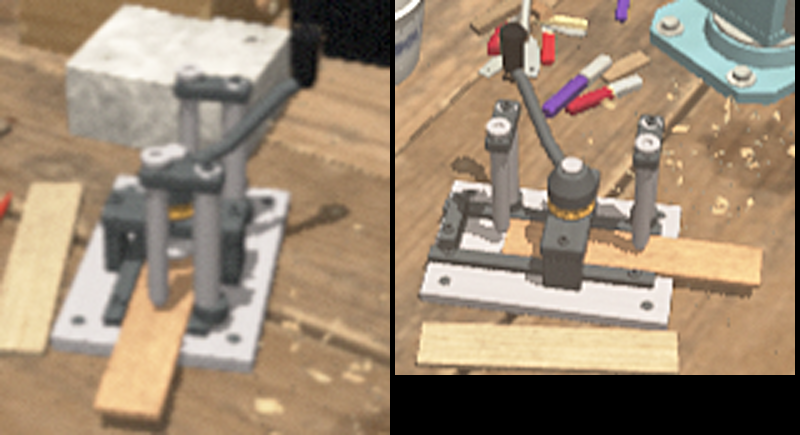

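```bash
cat >> h.py <<'E'
def onz(n,f,u,v,z):
    a=world(n,f,u,v,.5);b=world(n,f,u,v,1.5);return a+(b-a)*(z-a[2])/(b[2]-a[2])
E
python3 - <<'E'
from h import *
P=dict(NL=[-.078,.059],NR=[-.078,-.059],FL=[.1,.059],FR=[.1,-.059])
M=[('scene','s0','NL',288,278),('scene','s0','NR',352,287),('scene','s0','FR',366,229),('side','d0','FL',265,237),('side','d0','NL',364,248),('side','d0','NR',368,202),('side','d0','FR',279,193)]
A=[];B=[]
for n,f,k,u,v in M:
    w=onz(n,f,u,v,.012)[:2];print(n,k,w.round(4));A.append(P[k]);B.append(w)
A=np.array(A);B=np.array(B);a=A-A.mean(0);b=B-B.mean(0)
th=np.arctan2((a[:,0]*b[:,1]-a[:,1]*b[:,0]).sum(),(a*b).sum());c,s=np.cos(th),np.sin(th);Rm=np.array([[c,-s],[s,c]])
t=B.mean(0)-Rm@A.mean(0);print('th',th,'t',t);print((A@Rm.T+t-B).round(4))
J=lambda w:(Rm.T@(np.array(w)[:2]-t)).round(4)
for n,f,u,v in(('scene','s0',302.5,301),('scene','s0',324,303),('side','d0',401,219),('side','d0',400,232)):print('slip',J(onz(n,f,u,v,.0185)))
for n,f,u,v in(('scene','s0',372,184),('side','d0',302,140)):
  w=onz(n,f,u,v,.129);k=J(w);print('knob',w,k,np.hypot(*k),'lever',.834-np.arctan2(k[0],-k[1]))
E
```

```text
scene NL [0.4382 0.4051]
scene NR [0.4787 0.3008]
scene FR [0.647  0.3698]
side FL [0.602  0.4837]
side NL [0.4408 0.4123]
side NR [0.4884 0.3067]
side FR [0.6465 0.3769]
th 0.4096332124396971 t [0.53271299 0.38773829]
[[-0.0005  0.0057]
 [ 0.006   0.0018]
 [ 0.001   0.0036]
 [-0.0011 -0.002 ]
 [-0.0031 -0.0015]
 [-0.0038 -0.0041]
 [ 0.0014 -0.0035]]
slip [-0.1401  0.014 ]
slip [-0.1386 -0.0207]
slip [-0.136  -0.0148]
slip [-0.1351  0.0178]
knob [0.62477488 0.34871977 0.129     ] [ 0.0689 -0.0725] 0.10001729850380883 lever 0.07405602661292954
knob [0.61609654 0.33878857 0.129     ] [ 0.057  -0.0781] 0.09668821024302808 lever 0.20353083855775667
```

```bash

python3 -m crank '[1,0.0193,0.0145,0,0, 1,0.0193,0.0145,0,0, 1,0.0193,0.0145,0,0, 1,0.0193,0.0145,0,0, 1,0.0193,0.0145,0,0]' 20
python3 -m crank '[1,0.0193,0.0145,0,0, 1,0.0193,0.0145,0,0, 1,0.0193,0.0145,0,0, 1,0.0193,0.0145,0,0, 1,0.0193,0.0145,0,0]'
python3 -m crank '[1,0.0193,0.0145,0,0, 1,0.0193,0.0145,0,0, 1,0.0193,0.0145,0,0, 1,0.0193,0.0145,0,0, 1,0.0193,0.0145,0,0]'
python3 -m crank '[1,0,0,0,-0.12, 1,0,0,0,-0.12, 1,0,0,0,-0.12, 1,0,0,0,-0.12, 1,0,0,0,-0.12]'
python3 -m crank '[1,0,0,0,-0.06, 1,0,0,0,0, 1,0,0,0,0, 1,0,0,0,0, 1,0,0,0,0]'
python3 - <<'E'
from h import *
snap('wrist','w0');s=r.get_state();print(s);print(viewer.calibration('wrist'))
E
```

```text
clock: 0.52
tool_pos: [0.2305, 0.5102, 0.233]
tcp_rot: [0.992, -0.124, -0.0, 0.001]
ft_force: [0.0, -0.2, -0.9]
gripper_width: 0.0617
grasp_force: 0.0
clock: 0.93
tool_pos: [0.3061, 0.4161, 0.2332]
tcp_rot: [0.992, -0.125, -0.0, 0.0]
ft_force: [-0.1, -0.4, -0.5]
gripper_width: 0.0284
grasp_force: 0.0
clock: 1.35
tool_pos: [0.3816, 0.322, 0.2332]
tcp_rot: [0.992, -0.125, -0.0, 0.0]
ft_force: [0.7, -0.4, -0.2]
gripper_width: 0.0018
grasp_force: 0.0
clock: 1.77
tool_pos: [0.3811, 0.3229, 0.2331]
tcp_rot: [0.984, 0.177, -0.0, 0.0]
ft_force: [0.1, -0.0, 0.2]
gripper_width: 0.0001
grasp_force: 0.0
clock: 2.18
tool_pos: [0.3812, 0.3232, 0.2334]
tcp_rot: [0.979, 0.203, -0.0, 0.0]
ft_force: [-0.1, -0.4, 0.3]
gripper_width: 0.001
grasp_force: 0.0
{'clock': 2.2333, 'q': array([ 1.02876915e+00,  1.71066239e-01, -2.91743058e-01, -4.00778421e-05,
       -1.10817476e+00,  9.51530864e-01]), 'qvel': array([ 0.00120383, -0.00085913,  0.00115657,  0.00305929,  0.00101224,
        0.004375  ]), 'effort': array([-1.91538951e-03, -2.73119760e+01,  1.81098890e+01,  4.00093049e+00,
        8.21925723e-02, -5.30022138e-03]), 'tool_pos': array([0.38116953, 0.3232285 , 0.23346853]), 'tcp_rot': array([ 9.79113285e-01,  2.03315435e-01, -7.69217666e-05,  5.67067748e-05]), 'ft_force': array([ 0.6451902 ,  0.82243064, -0.1794965 ]), 'wrist_torque': array([-0.06137579, -0.05022813, -0.01136072]), 'grasp_force': 0.0, 'gripper_width': 0.00011885363206188485}
{'fx': 355.82428934851987, 'fy': 355.82428934851987, 'cx': 320.1973526279887, 'cy': 203.47275241371153, 'hand_eye': array([[-1.60665035e-04, -9.68801277e-01, -2.47838777e-01,
         6.70558596e-02],
       [ 9.99999540e-01, -3.89937101e-04,  8.75999320e-04,
        -1.13031529e-03],
       [-9.45310795e-04, -2.47838522e-01,  9.68800895e-01,
        -1.52030607e-01],
       [ 0.00000000e+00,  0.00000000e+00,  0.00000000e+00,
         1.00000000e+00]])}
```

View pics/w0.png

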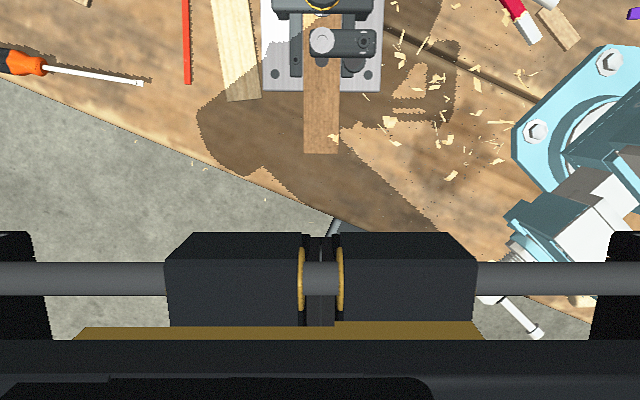

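The wrist view shows the slip's near end at about (303–338,153) and the plate's front edge running from (264,91) to (382,91). The jig is well aligned with the tool.

```bash
python3 - <<'E'
from h import *
z=np.load('pics/w0.npz');Rt=R.from_quat(z['rot'])
def sh(n,u,v,h):
    w=onz('wrist','w0',u,v,h);print(n,w.round(4),'tool',Rt.inv().apply(w-z['pos']).round(4));return w
sh('sL',303,153,.0185);sh('sR',338,153,.0185)
a=sh('NL',264,91,.012);b=sh('NR',382,91,.012);d=b-a;th=np.arctan2(d[1],d[0])+np.pi/2
sh('sL2',304,80,.0185);sh('sR2',340,80,.0185)
print(th,(a+b)[:2]/2+.078*np.array([np.cos(th),np.sin(th)]))
E
```

```text
sL [0.3983 0.3507 0.0185] tool [ 0.0267 -0.0185  0.2149]
sR [0.4126 0.3177 0.0185] tool [0.0267 0.0175 0.2149]
NL [0.439  0.4105 0.012 ] tool [ 0.0879 -0.0571  0.2214]
NR [0.4861 0.302  0.012 ] tool [0.0879 0.0612 0.2214]
sL2 [0.4642 0.3773 0.0185] tool [ 0.0978 -0.0166  0.2149]
sR2 [0.4782 0.345  0.0185] tool [0.0978 0.0186 0.2149]
0.4091571054654468 [0.53410722 0.38729256]
```

```bash

python3 -m crank '[1,0,0,0.03,0, 1,0,0,0.03,0, 1,0,0,0.03,0, 1,0,0,0.03,0, 1,0,0,0.03,0]' 20
python3 -m crank '[1,0,0,0.03,0, 1,0,0,0.02,0, 1,0,0,0.012,0, 1,0,0,0.002,0, 1,0,0,0,0]'
python3 -m crank '[1,0.004,0,0,0, 1,0.004,0,0,0, 1,0.003,0,0,0, 1,0.002,0,0,0, 1,0.002,0,0,0]'
python3 -m crank '[1,0.002,0,0,0, 1,0.002,0,0,0, 1,0.002,0,0,0, 1,0.002,0,0,0, 1,0.002,0,0,0]'
python3 -m crank '[1,0.002,0,0,0, 1,0.002,0,0,0, 1,0.002,0,0,0, 1,0.002,0,0,0, 1,0.002,0,0,0]'
python3 -m crank '[1,0.002,0,0,0, 1,0.002,0,0,0, 1,0.001,0,0,0, 1,0.001,0,0,0, 1,0.001,0,0,0]'
python3 - <<'E'
from h import *
snap('wrist','w1');snap('side','d1')
a=cv2.imread('pics/w1.png');b=cv2.resize(cv2.imread('pics/d1.png')[120:270,255:415],None,fx=2.5,fy=2.5,interpolation=2)
o=np.zeros((375,800,3),np.uint8);o[:250,:400]=cv2.resize(a,(400,250));o[:,400:]=b;cv2.imwrite('pics/c1.png',o)
E
```

```text
clock: 2.65
tool_pos: [0.3813, 0.3233, 0.0826]
tcp_rot: [0.979, 0.203, 0.0, -0.0]
ft_force: [0.3, 0.4, -0.2]
gripper_width: 0.0003
grasp_force: 0.0
clock: 3.07
tool_pos: [0.3811, 0.323, 0.0189]
tcp_rot: [0.979, 0.204, -0.001, 0.001]
ft_force: [-0.5, -0.1, 0.8]
gripper_width: 0.0005
grasp_force: 0.0
clock: 3.48
tool_pos: [0.3955, 0.3297, 0.0202]
tcp_rot: [0.979, 0.204, 0.0, -0.0]
ft_force: [-0.6, 0.4, -1.2]
gripper_width: 0.0002
grasp_force: 0.2
clock: 3.9
tool_pos: [0.4043, 0.3333, 0.0195]
tcp_rot: [0.979, 0.204, -0.0, 0.0]
ft_force: [-0.0, -0.4, 0.2]
gripper_width: 0.0007
grasp_force: 0.2
clock: 4.32
tool_pos: [0.4135, 0.3373, 0.0195]
tcp_rot: [0.979, 0.204, 0.0, 0.0]
ft_force: [0.8, 0.1, 0.7]
gripper_width: 0.0005
grasp_force: 0.1
clock: 4.73
tool_pos: [0.4198, 0.34, 0.0196]
tcp_rot: [0.979, 0.204, -0.0, 0.0]
ft_force: [-0.7, -0.5, 0.4]
gripper_width: 0.0002
grasp_force: 0.1
```

View pics/c1.png

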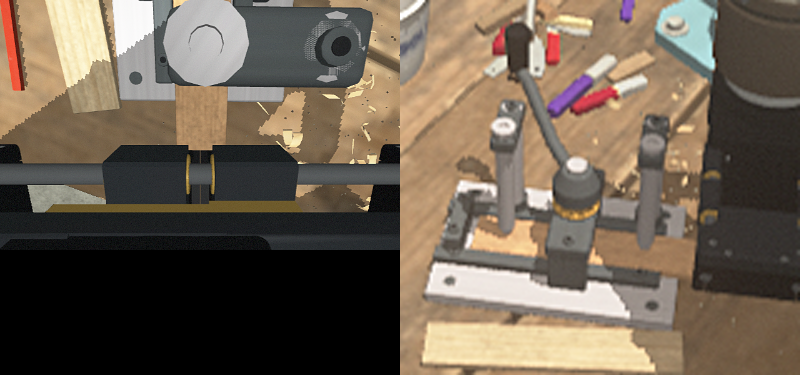

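The slip is moving: in the side crop its far end is near (475,240), just short of the stop. I'll continue in 1 mm rows.

```bash

python3 -m crank '[1,0.001,0,0,0, 1,0.001,0,0,0, 1,0.001,0,0,0, 1,0.001,0,0,0, 1,0.0005,0,0,0]'
python3 -m crank '[1,0.0005,0,0,0, 1,0.0005,0,0,0, 1,0.0005,0,0,0, 1,0.0005,0,0,0, 1,0,0,0,0]'
```

```text
clock: 5.25
tool_pos: [0.424, 0.3419, 0.0196]
tcp_rot: [0.979, 0.204, 0.0, -0.0]
ft_force: [-0.1, -0.1, -0.5]
gripper_width: 0.0002
grasp_force: 0.1
clock: 5.67
tool_pos: [0.4249, 0.342, 0.0194]
tcp_rot: [0.979, 0.204, -0.001, 0.001]
ft_force: [-3.9, 0.2, 2.4]
gripper_width: 0.0002
grasp_force: 2.1
```

```bash

python3 -m crank '[1,0.0005,0,0,0, 1,0.0005,0,0,0, 1,0,0,0,0, 1,0,0,0,0, 1,0,0,0,0]'
```

```text
clock: 6.08
tool_pos: [0.4251, 0.3419, 0.0194]
tcp_rot: [0.979, 0.204, -0.002, 0.001]
ft_force: [-7.4, 0.1, 4.5]
gripper_width: 0.0006
grasp_force: 3.4
```

```bash

python3 -m crank '[1,-0.002,0,0,0, 1,-0.004,0,0,0, 1,-0.008,0,0,0, 1,-0.012,0,0,0, 1,-0.01,0,0,0]'
python3 -m crank '[1,0,0,-0.03,0, 1,0,0,-0.035,0, 1,0,0,-0.035,0, 1,0,0,-0.035,0, 1,0,0,-0.035,0]'
python3 -m crank '[0,0,0,-0.03,0, 0,0,0,-0.03,0, 0,0.025,0.0089,0,0, 0,0.025,0.0089,0,0, 0,0.025,0.0089,0,0]'
python3 -m crank '[0,0.025,0.0089,0,0, 0,0.025,0.0089,0,0, 0,0.025,0.0089,0,0, 0,0.025,0.0089,0,0, 0,0.025,0.0089,0,0]'
python3 -m crank '[0,0,0,0,0.12, 0,0,0,0,0.12, 0,0,0,0,0.12, 0,0,0,0,0.12, 0,0,0,0,0.12]'
python3 -m crank '[0,0,0,0,0.12, 0,0,0,0,0.04, 0,0,0,0,0, 0,0,0,0,0, 0,0,0,0,0]'
python3 - <<'E'
from h import *
snap('wrist','w2')
E
```

```text
clock: 6.5
tool_pos: [0.393, 0.3283, 0.0195]
tcp_rot: [0.979, 0.203, 0.0, -0.0]
ft_force: [-0.0, -0.0, -0.0]
gripper_width: 0.0005
grasp_force: 0.0
clock: 6.92
tool_pos: [0.393, 0.3282, 0.1913]
tcp_rot: [0.979, 0.204, 0.0, -0.0]
ft_force: [0.9, 0.6, 0.1]
gripper_width: 0.0007
grasp_force: 0.0
clock: 7.33
tool_pos: [0.4734, 0.3343, 0.2508]
tcp_rot: [0.979, 0.204, 0.001, -0.001]
ft_force: [0.2, 0.2, 1.3]
gripper_width: 0.0259
grasp_force: 0.0
clock: 7.75
tool_pos: [0.6062, 0.3431, 0.2492]
tcp_rot: [0.979, 0.204, -0.0, 0.0]
ft_force: [-0.4, 0.0, -0.7]
gripper_width: 0.0425
grasp_force: 0.0
clock: 8.17
tool_pos: [0.6051, 0.3431, 0.2491]
tcp_rot: [0.995, -0.098, -0.0, 0.0]
ft_force: [0.3, -0.1, 0.5]
gripper_width: 0.0434
grasp_force: 0.0
clock: 8.58
tool_pos: [0.6052, 0.3431, 0.2494]
tcp_rot: [0.985, -0.173, -0.0, 0.0]
ft_force: [-0.2, 0.0, 0.5]
gripper_width: 0.0434
grasp_force: 0.0
```

View pics/w2.png

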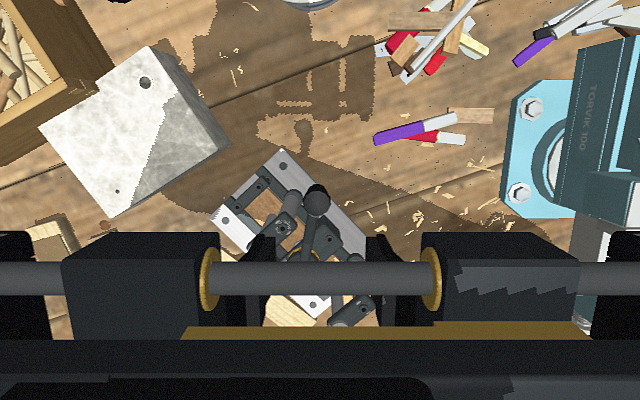

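The knob cap is at (316,196), with the bar running nearly straight down the image, so the tool's x axis is about radial.

```bash
python3 - <<'E'
from h import *
z=np.load('pics/w2.npz');Rt=R.from_quat(z['rot'])
im=cv2.imread('pics/w2.png');d=z['d']
t=np.array([.5341,.3873]);th=.409
pts=[]
for v in range(178,222):
  for u in range(298,336):
    if d[v,u]>0:
      w=world('wrist','w2',u,v,d[v,u])
      if w[2]>.115: pts.append(w)
pts=np.array(pts);print(len(pts),np.percentile(pts[:,2],[5,25,50,75,95,100]).round(4))
top=pts[pts[:,2]>pts[:,2].max()-.006]
c=(top.min(0)+top.max(0))/2;print('top c',c,np.ptp(top,axis=0),len(top),'tool',Rt.inv().apply(c-z['pos']).round(4))
k=c[:2]-t;print('r',np.hypot(*k),'psi',np.arctan2(k[1],k[0]),'lever',-.327-np.arctan2(k[1],k[0]))
print('toolpsi',2*np.arctan2(z['rot'][1],z['rot'][0]))
E
```

```text
755 [0.1181 0.1524 0.1549 0.1557 0.1566 0.1576]
top c [0.60991423 0.344278   0.15461128] [0.01959839 0.01989505 0.0059572 ] 582 tool [ 0.0041 -0.0027  0.0948]
r 0.08717046934915704 psi -0.5161538558499439 lever 0.18915385584994387
toolpsi -0.34863622968155233
```

```bash

python3 -m crank '[0,0.0041,-0.0027,0,0.12, 0,0,0,0.01,0.047, 0,0,0,0.03,0, 0,0,0,0.03,0, 0,0,0,0.03,0]' 30
python3 -m crank '[0,0,0,0.02,0, 0,0,0,0.005,0, 0.8,0,0,0,0, 0.8,0,0,0,0, 0.8,0,0,0,0]'
python3 -m crank '[0.8,0,0,0,0, 0.8,0,0,0,0, 0.8,0,0,0,0, 0.8,0,0,0,0, 0.8,0,0,0,0]'
python3 - <<'E'
from h import *
snap('side','d2');s=r.get_state()
k=s['tool_pos'][:2]-np.array([.5341,.3873]);print(s['tool_pos'],np.hypot(*k),-.327-np.arctan2(k[1],k[0]))
E
```

```text
clock: 9.05
tool_pos: [0.6102, 0.3444, 0.149]
tcp_rot: [0.967, -0.255, 0.0, -0.001]
ft_force: [0.3, 0.2, -0.6]
gripper_width: 0.0436
grasp_force: 0.0
clock: 9.47
tool_pos: [0.6113, 0.3451, 0.1269]
tcp_rot: [0.967, -0.255, 0.001, -0.002]
ft_force: [-0.2, 0.3, 0.2]
gripper_width: 0.0306
grasp_force: 0.0
clock: 9.88
tool_pos: [0.6112, 0.3443, 0.126]
tcp_rot: [0.967, -0.255, 0.001, -0.001]
ft_force: [0.8, -1.5, 4.7]
gripper_width: 0.0188
grasp_force: 30.0
[0.61120975 0.3443296  0.12592803] 0.08827439543572771 0.18140222176922932
```

```bash
cat > st.py <<'E'
from h import *
s=r.get_state();k=s['tool_pos'][:2]-np.array([.5341,.3873]);ps=np.arctan2(k[1],k[0]);u=np.array([np.cos(ps),np.sin(ps)]);f=s['ft_force']
print('R',np.hypot(*k).round(4),'lev',(-.327-ps).round(3),'toolpsi-lev',(-.327-2*np.arctan2(s['tcp_rot'][1],s['tcp_rot'][0])).round(3),'z',s['tool_pos'][2].round(4),'Ftan(resist)',(-f[:2]@np.array([u[1],-u[0]])).round(1),'Frad',(f[:2]@u).round(1),'Fz',f[2].round(1),'Tz',s['wrist_torque'][2].round(2),'t',s['clock'])
E
python3 -m crank '[0.8,0,0.002,0.0015,0.023, 0.8,0,0.002,0.0015,0.023, 0.8,0,0.002,0.0015,0.023, 0.8,0,0.002,0.0015,0.023, 0.8,0,0,0,0]' >/dev/null; python3 st.py
python3 -m crank '[0.8,0,0.002,0.0015,0.023, 0.8,0,0.002,0.0015,0.023, 0.8,0,0.002,0.0015,0.023, 0.8,0,0.002,0.0015,0.023, 0.8,0,0,0,0]' ; python3 st.py
```

```text
R 0.0883 lev 0.292 toolpsi-lev 0.284 z 0.1191 Ftan(resist) -2.9 Frad 3.9 Fz 5.0 Tz -0.19 t 10.35
clock: 10.77
tool_pos: [0.6047, 0.3309, 0.1169]
tcp_rot: [0.939, -0.343, 0.004, -0.002]
ft_force: [4.4, -6.0, 12.8]
gripper_width: 0.0188
grasp_force: 30.0
R 0.0903 lev 0.347 toolpsi-lev 0.373 z 0.1169 Ftan(resist) -2.0 Frad 7.2 Fz 12.8 Tz 0.12 t 10.7667
```

```bash

python3 -m crank '[0.8,0,0,-0.002,0, 0.8,0,0,-0.002,0, 0.8,0,0,0,0, 0.8,0,0,0,0, 0.8,0,0,0,0]' >/dev/null; python3 st.py
python3 -m crank '[0.8,-0.0001,0.0044,0.0002,0.05, 0.8,-0.0001,0.0044,0.0002,0.05, 0.8,-0.0001,0.0044,0.0002,0.05, 0.8,-0.0001,0.0044,0.0002,0.05, 0.8,-0.0001,0.0044,0.0002,0.05]' >/dev/null; python3 st.py
python3 - <<'E'
from h import *
snap('side','d3')
cv2.imwrite('pics/c3.png',cv2.resize(cv2.imread('pics/d3.png')[90:260,240:420],None,fx=3,fy=3,interpolation=2))
E
```

```text
R 0.0888 lev 0.355 toolpsi-lev 0.373 z 0.1187 Ftan(resist) -0.7 Frad 4.7 Fz 7.1 Tz 0.09 t 11.1833
R 0.0881 lev 0.571 toolpsi-lev 0.623 z 0.1186 Ftan(resist) 5.8 Frad 5.3 Fz 6.1 Tz 0.33 t 11.6
```

View pics/c3.png

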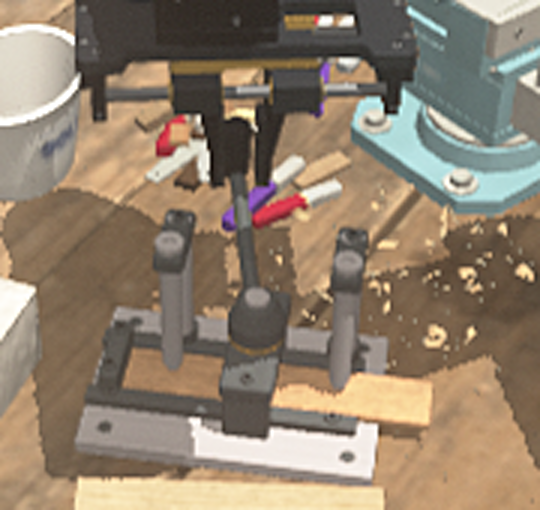

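The gripper has the knob at (238,140), the lever is swinging, and the slip is still home.

```bash

for i in 1; do python3 -m crank '[0.8,0.0005,0.0044,-0.0002,0.05, 0.8,0.0003,0.0044,-0.0002,0.05, 0.8,0.0002,0.0044,0,0.05, 0.8,-0.0001,0.0044,0.0002,0.05, 0.8,-0.0001,0.0044,0.0002,0.05]' >/dev/null; python3 st.py; done
python3 -m crank '[0.8,-0.0001,0.0044,0.0002,0.05, 0.8,-0.0001,0.0044,0.0002,0.05, 0.8,-0.0001,0.0044,0.0002,0.05, 0.8,-0.0001,0.0044,0.0002,0.05, 0.8,-0.0001,0.0044,0.0002,0.05]' >/dev/null; python3 st.py
python3 -m crank '[0.8,-0.0001,0.0044,0.0002,0.05, 0.8,-0.0001,0.0044,0.0002,0.05, 0.8,-0.0001,0.0044,0.0002,0.05, 0.8,-0.0001,0.0044,0.0002,0.05, 0.8,-0.0001,0.0044,0.0002,0.05]' >/dev/null; python3 st.py
```

```text
R 0.088 lev 0.827 toolpsi-lev 0.874 z 0.1176 Ftan(resist) 5.9 Frad 2.4 Fz 4.2 Tz 0.27 t 12.0667
R 0.0879 lev 1.082 toolpsi-lev 1.124 z 0.1166 Ftan(resist) 6.2 Frad 3.1 Fz 5.2 Tz 0.27 t 12.4833
R 0.088 lev 1.339 toolpsi-lev -4.909 z 0.1154 Ftan(resist) 6.0 Frad 3.4 Fz 5.6 Tz 0.24 t 12.9
```

```bash

python3 -m crank '[0.8,-0.0001,0.0044,0.0002,0.05, 0.8,-0.0001,0.0044,0.0002,0.05, 0.8,-0.0001,0.0044,0.0002,0.05, 0.8,-0.0001,0.0044,0.0002,0.05, 0.8,0,0.0022,0.0001,0.025]' >/dev/null; python3 st.py
python3 -m crank '[0.8,0,0.0022,0.0001,0.025, 0.8,0,0,0,0, 0.8,0,0,0,0, 0.8,0,0,0,0, 0.8,0,0,0,0]' >/dev/null; python3 st.py
```

```text
R 0.0883 lev 1.573 toolpsi-lev -4.684 z 0.1142 Ftan(resist) 6.5 Frad 3.3 Fz 6.9 Tz 0.24 t 13.3167
R 0.0884 lev 1.597 toolpsi-lev -4.661 z 0.114 Ftan(resist) 5.8 Frad 4.0 Fz 7.2 Tz 0.2 t 13.7333
```

```bash

python3 -m crank '[0.8,0,-0.001,0,0, 0.8,0,-0.001,-0.001,0, 0.8,0,0,-0.001,0, 0.8,0,0,-0.002,0, 0.8,0,0,-0.002,0]' 45 >/dev/null; python3 st.py
python3 -m crank '[0.8,0,0,-0.002,0, 0.8,0,0,-0.002,0, 0.8,0,0,-0.001,0, 0.8,0,0,0,0, 0.8,0,0,0,0]' ; python3 st.py
```

```text
R 0.0864 lev 1.589 toolpsi-lev -4.659 z 0.1171 Ftan(resist) 6.5 Frad -8.6 Fz -13.4 Tz 0.13 t 14.15
clock: 14.57
tool_pos: [0.5048, 0.3073, 0.1193]
tcp_rot: [-0.561, 0.828, 0.002, 0.002]
ft_force: [10.1, 8.8, -18.5]
gripper_width: 0.0174
grasp_force: 52.4
R 0.0852 lev 1.595 toolpsi-lev -4.659 z 0.1193 Ftan(resist) 6.4 Frad -11.8 Fz -18.5 Tz 0.09 t 14.5667
```

```bash

python3 -m crank '[0.8,0,0,0.002,0, 0.8,0,-0.001,0.002,0, 0.8,0,-0.001,0,0, 0.8,0,0,0,0, 0.8,0,0,0,0]' >/dev/null; python3 st.py
python3 -m crank '[0.8,0,-0.001,0,0, 0.8,0,0,0,0, 0.8,0,0,0,0, 0.8,0,0,0,0, 0.8,0,0,0,0]' >/dev/null; python3 st.py
```

```text
R 0.0865 lev 1.576 toolpsi-lev -4.66 z 0.1175 Ftan(resist) 2.3 Frad -5.8 Fz -8.5 Tz 0.2 t 14.9833
R 0.0865 lev 1.57 toolpsi-lev -4.66 z 0.1174 Ftan(resist) 1.6 Frad -6.9 Fz -8.2 Tz 0.26 t 15.4
```

```bash
sed -i "s/print(/print('TOT',((-f[:2]@np.array([u[1],-u[0]]))+s['wrist_torque'][2]\/.088).round(1),/" st.py
python3 -m crank '[0.8,0,0,0,-0.02, 0.8,0,0,0,-0.02, 0.8,0,0,-0.002,0, 0.8,0,0,-0.002,0, 0.8,0,0,0,0]' >/dev/null; python3 st.py
python3 -m crank '[0.8,0.001,0,-0.002,0, 0.8,0.001,0,-0.001,0, 0.8,0,0,0,0, 0.8,0,0,0,0, 0.8,0,0,0,0]' ; python3 st.py
```

```text
TOT -0.1 R 0.0869 lev 1.569 toolpsi-lev -4.699 z 0.1212 Ftan(resist) 1.3 Frad -4.6 Fz -5.4 Tz -0.13 t 15.8167
clock: 16.23
tool_pos: [0.506, 0.304, 0.125]
tcp_rot: [-0.577, 0.817, 0.002, 0.002]
ft_force: [4.0, 6.8, -5.7]
gripper_width: 0.0176
grasp_force: 54.5
TOT 0.0 R 0.0879 lev 1.569 toolpsi-lev -4.699 z 0.125 Ftan(resist) 1.7 Frad -7.7 Fz -5.7 Tz -0.14 t 16.2333
```

```bash

python3 -m crank '[0.8,-0.001,-0.0022,0,-0.025, 0.8,-0.001,-0.0022,0,-0.025, 0.8,0,-0.0022,0,-0.025, 0.8,0,-0.0022,0,-0.025, 0.8,0,-0.0022,0,-0.025]' ; python3 st.py
python3 -m crank '[0.8,-0.0001,-0.0022,0,-0.025, 0.8,0,-0.0022,0,-0.025, 0.8,0,-0.0022,0,-0.025, 0.8,0,-0.0022,0,-0.025, 0.8,0,-0.0022,0,-0.025]' >/dev/null; python3 st.py
```

```text
clock: 16.65
tool_pos: [0.5165, 0.3017, 0.1245]
tcp_rot: [-0.627, 0.779, 0.002, 0.0]
ft_force: [2.3, 5.4, -5.4]
gripper_width: 0.0181
grasp_force: 54.6
TOT 0.0 R 0.0874 lev 1.447 toolpsi-lev -4.825 z 0.1245 Ftan(resist) 1.2 Frad -5.7 Fz -5.4 Tz -0.1 t 16.65
TOT -0.8 R 0.0875 lev 1.323 toolpsi-lev -4.95 z 0.1244 Ftan(resist) 0.5 Frad -5.1 Fz -6.5 Tz -0.11 t 17.0667
```

```bash

A='python3 st.py'
python3 -m crank '[0.8,-0.0002,-0.0053,0,-0.06, 0.8,-0.0002,-0.0053,0,-0.06, 0.8,-0.0002,-0.0053,0,-0.06, 0.8,-0.0002,-0.0053,0,-0.06, 0.8,-0.0002,-0.0053,0,-0.06]' >/dev/null; $A
python3 -m crank '[0.8,-0.0001,-0.0053,0,-0.06, 0.8,-0.0001,-0.0053,0,-0.06, 0.8,-0.0001,-0.0053,0,-0.06, 0.8,-0.0002,-0.0053,0,-0.06, 0.8,-0.0002,-0.0053,0,-0.06]' >/dev/null; $A
python3 -m crank '[0.8,-0.0001,-0.0053,0,-0.06, 0.8,-0.0001,-0.0053,0,-0.06, 0.8,-0.0001,-0.0053,0,-0.06, 0.8,-0.0002,-0.0053,0,-0.06, 0.8,-0.0002,-0.0053,0,-0.06]' >/dev/null; $A
```

```text
TOT -0.5 R 0.0875 lev 1.025 toolpsi-lev 1.032 z 0.124 Ftan(resist) 1.5 Frad -4.8 Fz -4.0 Tz -0.18 t 17.4833
TOT 0.1 R 0.0876 lev 0.728 toolpsi-lev 0.732 z 0.1235 Ftan(resist) 2.6 Frad -5.1 Fz -5.4 Tz -0.22 t 17.9
TOT -1.8 R 0.0875 lev 0.431 toolpsi-lev 0.432 z 0.1231 Ftan(resist) 1.1 Frad -3.1 Fz -5.5 Tz -0.26 t 18.3167
```

```bash

A='python3 st.py'
python3 -m crank '[0.8,-0.0001,-0.0044,-0.0005,-0.05, 0.8,-0.0001,-0.0044,-0.0005,-0.05, 0.8,-0.0001,-0.0044,0,-0.05, 0.8,-0.0001,-0.0044,0,-0.05, 0.8,-0.0001,-0.0044,0,-0.05]' >/dev/null; $A
python3 -m crank '[0.8,-0.0001,-0.0026,0,-0.03, 0.8,-0.0001,-0.0026,0,-0.03, 0.8,0,-0.0018,0,-0.02, 0.8,0,-0.0018,0,-0.02, 0.8,0,-0.0018,0,-0.02]' >/dev/null; $A
```

```text
TOT -0.7 R 0.0874 lev 0.184 toolpsi-lev 0.183 z 0.1237 Ftan(resist) 2.8 Frad -2.7 Fz -5.8 Tz -0.3 t 18.7333
TOT -1.0 R 0.0877 lev 0.069 toolpsi-lev 0.064 z 0.1247 Ftan(resist) 2.4 Frad -6.7 Fz -5.8 Tz -0.29 t 19.15
```

```bash

A='python3 st.py'
python3 -m crank '[0.8,0,-0.0018,0,-0.02, 0.8,0,-0.0018,0,-0.02, 0.8,0,-0.0009,0,-0.01, 0.8,0,0,0,0, 0.8,0,0,0,0]' >/dev/null; $A
python3 -m crank '[0.8,0,0,0.002,0, 0.8,0,0,0.002,0, 0.8,0,0,0.002,0, 0.8,0,0,0.002,0, 0.8,0,0,0,0]' >/dev/null; $A
```

```text
TOT 0.1 R 0.0877 lev 0.02 toolpsi-lev 0.015 z 0.1247 Ftan(resist) 2.8 Frad -5.5 Fz -5.5 Tz -0.24 t 19.5667
TOT 0.6 R 0.0892 lev 0.011 toolpsi-lev 0.014 z 0.1191 Ftan(resist) 3.3 Frad -5.5 Fz -1.1 Tz -0.24 t 19.9833
```

```bash

A='python3 st.py'
python3 -m crank '[0.8,0,0,0.002,0, 0.8,0,0,0.001,0, 0.8,0,0,0,0, 0.8,0,0,0,0, 0.8,0,0,0,0]' >/dev/null; $A
python3 -m crank '[0.8,0,0.0009,0.001,0.01, 0.8,0,0.0009,0,0.01, 0.8,0,0.0009,0,0.01, 0.8,0,0.0009,0,0.01, 0.8,0,0,0,0]' >/dev/null; $A
```

```text
TOT 1.0 R 0.0903 lev 0.01 toolpsi-lev 0.014 z 0.1176 Ftan(resist) 2.7 Frad -5.2 Fz 3.7 Tz -0.15 t 20.4
TOT 4.3 R 0.0905 lev 0.038 toolpsi-lev 0.053 z 0.1173 Ftan(resist) 4.6 Frad -4.8 Fz 3.9 Tz -0.02 t 20.8167
```

```bash

A='python3 st.py'
python3 -m crank '[0.8,-0.001,0.0022,0,0.025, 0.8,-0.001,0.0022,0,0.025, 0.8,0,0.0022,0,0.025, 0.8,0,0.0022,0,0.025, 0.8,0,0.0022,0,0.025]' >/dev/null; $A
python3 - <<'E'
from h import *
snap('side','d4')
cv2.imwrite('pics/c4.png',cv2.resize(cv2.imread('pics/d4.png')[90:260,240:420],None,fx=3,fy=3,interpolation=2))
E
```

```text
TOT 9.7 R 0.0897 lev 0.144 toolpsi-lev 0.178 z 0.118 Ftan(resist) 6.9 Frad -3.1 Fz 2.7 Tz 0.25 t 21.2333
```

View pics/c4.png

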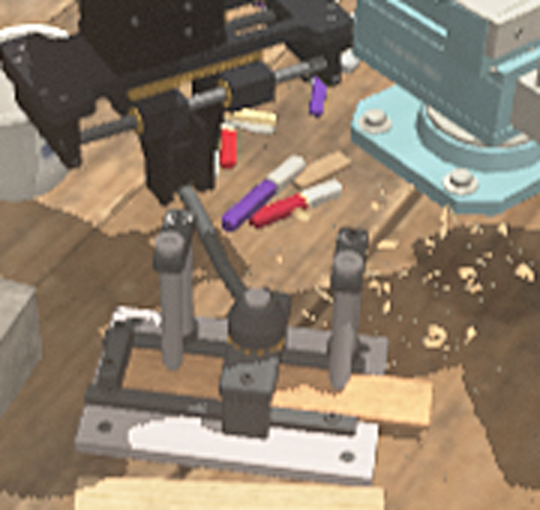

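```bash

A='python3 st.py'
python3 -m crank '[0.8,-0.0003,0.0044,0.0002,0.05, 0.8,-0.0003,0.0044,0.0002,0.05, 0.8,-0.0001,0.0044,0.0002,0.05, 0.8,-0.0001,0.0044,0.0002,0.05, 0.8,-0.0001,0.0044,0.0002,0.05]' >/dev/null; $A
python3 -m crank '[0.8,-0.0001,0.0044,0.0002,0.05, 0.8,-0.0001,0.0044,0.0002,0.05, 0.8,-0.0001,0.0044,0.0002,0.05, 0.8,-0.0001,0.0044,0.0002,0.05, 0.8,-0.0001,0.0044,0.0002,0.05]' >/dev/null; $A
```

```text
TOT 9.1 R 0.0893 lev 0.388 toolpsi-lev 0.429 z 0.1172 Ftan(resist) 6.4 Frad -2.4 Fz 2.2 Tz 0.24 t 21.7
TOT 8.6 R 0.0891 lev 0.634 toolpsi-lev 0.678 z 0.1163 Ftan(resist) 5.8 Frad -1.4 Fz 2.5 Tz 0.25 t 22.1167
```

```bash

A='python3 st.py'
python3 -m crank '[0.8,-0.0001,0.0044,0.0002,0.05, 0.8,-0.0001,0.0044,0.0002,0.05, 0.8,-0.0001,0.0044,0.0002,0.05, 0.8,-0.0001,0.0044,0.0002,0.05, 0.8,-0.0001,0.0044,0.0002,0.05]' >/dev/null; $A
python3 -m crank '[0.8,-0.0001,0.0044,0.0002,0.05, 0.8,-0.0001,0.0044,0.0002,0.05, 0.8,-0.0001,0.0044,0.0002,0.05, 0.8,0,0,0,0, 0.8,0,0,0,0]' >/dev/null; $A
```

```text
TOT 9.4 R 0.0889 lev 0.881 toolpsi-lev 0.928 z 0.1155 Ftan(resist) 5.5 Frad -0.4 Fz 3.3 Tz 0.34 t 22.5333
TOT 7.9 R 0.0889 lev 1.036 toolpsi-lev 1.076 z 0.1147 Ftan(resist) 5.8 Frad 1.3 Fz 5.0 Tz 0.18 t 22.95
```

```bash

A='python3 st.py'
python3 -m crank '[0.8,-0.0001,0.0035,0.0001,0.04, 0.8,0,0.0035,0.0001,0.04, 0.8,-0.0001,0.0035,0.0001,0.04, 0.8,0,0.0035,0.0001,0.04, 0.8,0,0.0035,0.0001,0.04]' >/dev/null; $A
python3 -m crank '[0.8,-0.0001,0.0035,0.0001,0.04, 0.8,0,0.0035,0.0001,0.04, 0.8,-0.0001,0.0035,0.0001,0.04, 0.8,0,0.0035,0.0001,0.04, 0.8,0,0.0035,0.0001,0.04]' >/dev/null; $A
```

```text
TOT 8.9 R 0.0887 lev 1.232 toolpsi-lev -5.006 z 0.114 Ftan(resist) 6.3 Frad 2.4 Fz 4.7 Tz 0.23 t 23.3667
TOT 9.7 R 0.0887 lev 1.431 toolpsi-lev -4.806 z 0.1133 Ftan(resist) 6.7 Frad 2.0 Fz 5.1 Tz 0.26 t 23.7833
```

```bash

A='python3 st.py'
python3 -m crank '[0.8,0,0.0035,0.0001,0.04, 0.8,0,0.0035,0.0001,0.04, 0.8,0,0.0026,0.0001,0.03, 0.8,0,0.0026,0.0001,0.03, 0.8,0,0.0026,0.0001,0.03]' >/dev/null; $A
python3 -m crank '[0.8,0,0,0,0, 0.8,0,0,0,0, 0.8,0,0,0,0, 0.8,0,-0.002,0,-0.02, 0.8,0,-0.001,0,-0.02]' >/dev/null; $A
```

```text
TOT 12.1 R 0.0887 lev 1.597 toolpsi-lev -4.637 z 0.1128 Ftan(resist) 8.4 Frad 1.8 Fz 4.2 Tz 0.32 t 24.2
TOT 6.3 R 0.0891 lev 1.572 toolpsi-lev -4.678 z 0.1124 Ftan(resist) 5.0 Frad 1.7 Fz 5.0 Tz 0.11 t 24.6167
```

```bash

A='python3 st.py'
python3 -m crank '[0.8,0,-0.001,0,-0.01, 0.8,0,-0.001,0,-0.01, 0.8,0,0,0,0, 0.8,0,0,0,0, 0.8,0,0,0,0]' 58 >/dev/null; $A
python3 -m crank '[0.8,0,-0.0005,-0.001,-0.01, 0.8,0,0,-0.001,0, 0.8,0,0,0,0, 0.8,0,0,0,0, 0.8,0,0,0,0]' 58 >/dev/null; $A
```

```text
TOT 5.1 R 0.0891 lev 1.553 toolpsi-lev -4.697 z 0.1123 Ftan(resist) 4.2 Frad 1.5 Fz 5.1 Tz 0.08 t 25.0333
TOT 5.3 R 0.0888 lev 1.555 toolpsi-lev -4.706 z 0.1129 Ftan(resist) 5.9 Frad -1.4 Fz 1.1 Tz -0.05 t 25.45
```

```bash

A='python3 st.py'
python3 -m crank '[0.8,0,-0.001,0,-0.01, 0.8,0,-0.0005,-0.0005,0, 0.8,0,0,0,0, 0.8,0,0,0,0, 0.8,0,0,0,0]' >/dev/null; $A
python3 -m crank '[0.8,0,-0.001,0,-0.01, 0.8,0,0,-0.001,0, 0.8,0,0,0,0, 0.8,0,0,0,0, 0.8,0,0,0,0]' >/dev/null; $A
```

```text
TOT 4.0 R 0.0888 lev 1.547 toolpsi-lev -4.715 z 0.113 Ftan(resist) 5.1 Frad -2.6 Fz -1.5 Tz -0.1 t 25.8667
TOT 3.8 R 0.0885 lev 1.541 toolpsi-lev -4.725 z 0.1135 Ftan(resist) 4.9 Frad -2.8 Fz -2.1 Tz -0.1 t 26.2833
```

```bash

A='python3 st.py'
python3 -m crank '[0.8,0,-0.001,0,0, 0.8,0,-0.001,0,0, 0.8,0,0,-0.001,0, 0.8,0,0,-0.001,0, 0.8,0,0,0,0]' >/dev/null; $A
python3 -m crank '[0.8,0,-0.0005,-0.001,0, 0.8,0,-0.0005,-0.001,0, 0.8,0,0,-0.001,0, 0.8,0,0,0,0, 0.8,0,0,0,0]' >/dev/null; $A
```

```text
TOT 0.1 R 0.0885 lev 1.534 toolpsi-lev -4.724 z 0.115 Ftan(resist) 0.3 Frad -5.9 Fz -4.7 Tz -0.02 t 26.7
TOT -1.0 R 0.0885 lev 1.53 toolpsi-lev -4.724 z 0.1176 Ftan(resist) -0.6 Frad -6.2 Fz -5.5 Tz -0.04 t 27.1167
```

```bash

A='python3 st.py'
python3 -m crank '[0.8,0,0,-0.001,0, 0.8,0,0,-0.002,0, 0.8,0,0,-0.002,0, 0.8,0,0,0,0, 0.8,0,0,0,0]' >/dev/null; $A
python3 -m crank '[0.8,-0.0005,-0.0022,0,-0.025, 0.8,-0.0005,-0.0022,0,-0.025, 0.8,0,-0.0022,0,-0.025, 0.8,0,-0.0022,0,-0.025, 0.8,0,-0.0022,0,-0.025]' >/dev/null; $A
```

```text
TOT -0.6 R 0.0872 lev 1.534 toolpsi-lev -4.724 z 0.1207 Ftan(resist) -0.6 Frad -12.4 Fz -14.7 Tz -0.0 t 27.5333
TOT -1.4 R 0.0873 lev 1.411 toolpsi-lev -4.85 z 0.1207 Ftan(resist) -0.1 Frad -10.0 Fz -11.9 Tz -0.11 t 27.95
```

```bash

A='python3 st.py'
python3 -m crank '[0.8,-0.0002,-0.0053,0.0005,-0.06, 0.8,-0.0002,-0.0053,0.0005,-0.06, 0.8,-0.0002,-0.0053,0,-0.06, 0.8,-0.0002,-0.0053,0,-0.06, 0.8,-0.0002,-0.0053,0,-0.06]' >/dev/null; $A
python3 -m crank '[0.8,-0.0002,-0.0053,0,-0.06, 0.8,-0.0002,-0.0053,0,-0.06, 0.8,-0.0001,-0.0053,0,-0.06, 0.8,-0.0002,-0.0053,0,-0.06, 0.8,-0.0002,-0.0053,0,-0.06]' >/dev/null; $A
python3 -m crank '[0.8,-0.0002,-0.0053,0,-0.06, 0.8,-0.0001,-0.0053,0,-0.06, 0.8,-0.0001,-0.0053,0,-0.06, 0.8,-0.0002,-0.0053,0,-0.06, 0.8,-0.0002,-0.0053,0,-0.06]' >/dev/null; $A
python3 -m crank '[0.8,-0.0001,-0.0053,0,-0.06, 0.8,-0.0002,-0.0053,0,-0.06, 0.8,-0.0001,-0.0053,0,-0.06, 0.8,-0.0001,-0.0044,0,-0.05, 0.8,-0.0001,-0.0044,0,-0.05]' >/dev/null; $A
```

```text
TOT -1.4 R 0.0876 lev 1.111 toolpsi-lev 1.132 z 0.1202 Ftan(resist) 0.2 Frad -9.4 Fz -8.4 Tz -0.14 t 28.3667
TOT -0.1 R 0.0879 lev 0.818 toolpsi-lev 0.832 z 0.1199 Ftan(resist) 2.0 Frad -8.4 Fz -7.0 Tz -0.18 t 28.7833
TOT -0.3 R 0.0881 lev 0.524 toolpsi-lev 0.532 z 0.1197 Ftan(resist) 2.9 Frad -8.2 Fz -5.6 Tz -0.28 t 29.2
TOT -0.3 R 0.0883 lev 0.251 toolpsi-lev 0.253 z 0.1194 Ftan(resist) 2.7 Frad -6.7 Fz -6.4 Tz -0.27 t 29.6167
```

```bash

A='python3 st.py'
python3 -m crank '[0.8,-0.0001,0.0044,0,0.05, 0.8,-0.0001,0.0044,0,0.05, 0.8,-0.0001,0.0044,0,0.05, 0.8,-0.0001,0.0044,0,0.05, 0.8,0,0.0044,0,0.05]' >/dev/null; $A
python3 -m crank '[0.8,0,0,0,0, 0.8,0,0,0.002,0, 0.8,0,0,0.002,0, 0.8,0,0,0.002,0, 0.8,0,0,0,0]' >/dev/null; $A
python3 -m crank '[0.8,0,0,0.001,0, 0.8,0,0,0.001,0, 0.8,0,0,0.001,0, 0.8,0,0,0,0, 0.8,0,0,0,0]' >/dev/null; $A
```

```text
TOT 1.2 R 0.0883 lev 0.501 toolpsi-lev 0.508 z 0.1196 Ftan(resist) 3.0 Frad -7.5 Fz -5.8 Tz -0.16 t 30.0333
TOT 1.2 R 0.0885 lev 0.492 toolpsi-lev 0.504 z 0.1144 Ftan(resist) 2.4 Frad -8.2 Fz -3.3 Tz -0.11 t 30.45
TOT 0.9 R 0.0893 lev 0.487 toolpsi-lev 0.504 z 0.1135 Ftan(resist) 1.4 Frad -6.1 Fz 1.0 Tz -0.04 t 30.8667
```

```bash

A='python3 st.py'
python3 -m crank '[0.8,0,0,0.001,0, 0.8,0,0,0.001,0, 0.8,0,0.0009,0,0.01, 0.8,0,0.0009,0,0.01, 0.8,0,0,0,0]' >/dev/null; $A
python3 -m crank '[0.8,0,0.0009,0,0.01, 0.8,0,0.0009,0,0.01, 0.8,0,0.0009,0,0.01, 0.8,0,0.0009,0,0.01, 0.8,0,0.0009,0,0.01]' >/dev/null; $A
```

```text
TOT 2.9 R 0.0898 lev 0.495 toolpsi-lev 0.523 z 0.1126 Ftan(resist) 2.0 Frad -5.3 Fz 2.7 Tz 0.08 t 31.2833
TOT 7.4 R 0.0897 lev 0.531 toolpsi-lev 0.572 z 0.1128 Ftan(resist) 3.5 Frad -6.4 Fz 1.6 Tz 0.34 t 31.7
```

```bash

A='python3 st.py'
python3 -m crank '[0.8,-0.001,0.0018,0,0.02, 0.8,-0.0005,0.0018,0,0.02, 0.8,0,0.0018,0,0.02, 0.8,0,0.0018,0,0.02, 0.8,0,0.0018,0,0.02]' >/dev/null; $A
```

```text
TOT 2.5 R 0.0896 lev 0.639 toolpsi-lev 0.674 z 0.1141 Ftan(resist) 1.5 Frad -2.3 Fz 7.9 Tz 0.08 t 32.1167
```

```bash
python3 - <<'E'
from h import *
snap('side','d5')
f=lambda n:cv2.resize(cv2.imread('pics/%s.png'%n)[165:255,275:375],None,fx=4,fy=6,interpolation=2)
cv2.imwrite('pics/c5.png',np.hstack([f('d4'),f('d5')]))
E
```

```text
(no output)
```

View pics/c5.png

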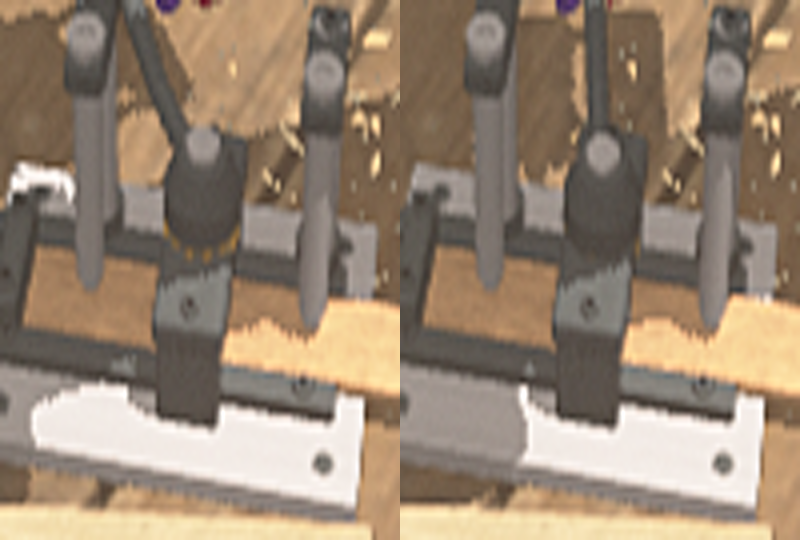

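```bash
python3 - <<'E'
from h import *
for f in ['d0','d1','d2','d3','d4','d5']:
    P=np.array([world('side',f,u,v,np.load('pics/'+f+'.npz')['d'][v,u]) for v in range(180,200) for u in range(318,334)])
    m=np.hypot(P[:,0]-.534,P[:,1]-.387)<.012
    z=np.sort(P[m][:,2]);print(f,m.sum(),z[-15:].mean().round(4),z[-5:].mean().round(4))
E
```

```text
d0 78 0.0981 0.099
d1 79 0.0978 0.0986
d2 80 0.0978 0.0986
d3 73 0.0911 0.0916
d4 77 0.0909 0.0914
d5 78 0.0876 0.0883
```

```bash
cat > hz.py <<'E'
from h import *
import sys
f=sys.argv[1];snap('side',f)
P=np.array([world('side',f,u,v,np.load('pics/'+f+'.npz')['d'][v,u]) for v in range(180,202) for u in range(318,334)])
m=np.hypot(P[:,0]-.534,P[:,1]-.387)<.012
z=np.sort(P[m][:,2]);print('HUB',z[-15:].mean().round(4))
E
A='python3 st.py'
python3 -m crank '[0.8,0,0,0,0, 0.8,0,0,0,0, 0.8,0,0.0018,0,0.02, 0.8,0,0.0018,0,0.02, 0.8,0,0.0018,0,0.02]' 6 >/dev/null; $A; python3 hz.py e1
python3 -m crank '[0.8,0,0.0026,0,0.03, 0.8,0,0.0026,0,0.03, 0.8,0,0.0026,0,0.03, 0.8,0,0.0026,0,0.03, 0.8,0,0.0026,0,0.03]' >/dev/null; $A; python3 hz.py e2
```

```text
TOT 1.7 R 0.0901 lev 0.697 toolpsi-lev 0.734 z 0.1143 Ftan(resist) 1.5 Frad -0.8 Fz 7.3 Tz 0.02 t 32.5833
HUB 0.0873
TOT -1.6 R 0.0897 lev 0.869 toolpsi-lev 0.886 z 0.1124 Ftan(resist) -1.1 Frad -2.9 Fz 1.5 Tz -0.04 t 33.05
HUB 0.0848
```

```bash

A='python3 st.py'
python3 -m crank '[0.8,0,0,0.001,0, 0.8,0,0,0.001,0, 0.8,0,0,0.001,0, 0.8,0,0,0,0, 0.8,0,0,0,0]' >/dev/null; $A; python3 hz.py e3
python3 -m crank '[0.8,0,0,0.001,0, 0.8,0,0,0.001,0, 0.8,0,0,0,0, 0.8,0,0,0,0, 0.8,0,0,0,0]' >/dev/null; $A; python3 hz.py e4
```

```text
TOT -4.6 R 0.0904 lev 0.864 toolpsi-lev 0.883 z 0.1095 Ftan(resist) -4.2 Frad -1.3 Fz 6.4 Tz -0.04 t 33.5167
HUB 0.0834
TOT -5.0 R 0.0908 lev 0.863 toolpsi-lev 0.883 z 0.1079 Ftan(resist) -4.7 Frad -0.7 Fz 7.1 Tz -0.03 t 33.9833
HUB 0.0835
```

```bash

A='python3 st.py'
python3 -m crank '[0.8,0,0.0013,0,0.015, 0.8,0,0.0013,0,0.015, 0.8,0,0.0013,0,0.015, 0.8,0,0,0,0, 0.8,0,0,0,0]' >/dev/null; $A; python3 hz.py e5
python3 -m crank '[0.8,0,0.0013,0,0.015, 0.8,0,0.0013,0,0.015, 0.8,0,0.0013,0,0.015, 0.8,0,0,0,0, 0.8,0,0,0,0]' >/dev/null; $A; python3 hz.py e6
```

```text
TOT -2.0 R 0.0898 lev 0.9 toolpsi-lev 0.928 z 0.1068 Ftan(resist) -2.3 Frad -1.8 Fz 3.5 Tz 0.02 t 34.45
HUB 0.0811
TOT 0.3 R 0.0895 lev 0.936 toolpsi-lev 0.974 z 0.1071 Ftan(resist) -0.7 Frad -0.1 Fz 3.8 Tz 0.09 t 34.9167
HUB 0.0812
```

```bash

A='python3 st.py'
python3 -m crank '[0.8,0,0,0,0, 0.8,0,0,0,0, 0.8,0,0.0009,0,0.01, 0.8,0,0.0009,0,0.01, 0.8,0,0.0009,0,0.01]' 30 >/dev/null; $A
python3 -m crank '[0.8,0,0.0013,0,0.015, 0.8,0,0.0013,0,0.015, 0.8,0,0.0013,0,0.015, 0.8,0,0.0013,0,0.015, 0.8,0,0.0013,0,0.015]' >/dev/null; $A; python3 hz.py e7
```

```text
TOT 2.5 R 0.0894 lev 0.964 toolpsi-lev 1.004 z 0.1072 Ftan(resist) 1.0 Frad 0.3 Fz 4.3 Tz 0.13 t 35.3833
TOT 11.6 R 0.0886 lev 1.017 toolpsi-lev 1.079 z 0.1078 Ftan(resist) 7.2 Frad 0.4 Fz 3.7 Tz 0.38 t 35.8
HUB 0.0809
```

```bash

python3 -m crank '[0.8,0,0.0009,0,0.01, 0.8,0,0.0009,0,0.01, 0.8,0,0.0009,0,0.01, 0.8,0,0.0009,0,0.01, 0.8,0,0.0009,0,0.01]' >/dev/null; python3 st.py; python3 - <<'E'
from h import *
exec(open('st.py').read().split('\n',1)[1])
E
python3 hz.py e8; python3 st.py
```

```text
TOT 12.5 R 0.0883 lev 1.057 toolpsi-lev 1.129 z 0.108 Ftan(resist) 8.5 Frad 0.3 Fz 1.8 Tz 0.35 t 36.2667
TOT 12.5 R 0.0883 lev 1.057 toolpsi-lev 1.129 z 0.108 Ftan(resist) 8.5 Frad 0.3 Fz 1.8 Tz 0.35 t 36.2667
HUB 0.0806
TOT 12.1 R 0.0883 lev 1.058 toolpsi-lev 1.129 z 0.108 Ftan(resist) 8.7 Frad 0.3 Fz 0.8 Tz 0.3 t 36.3167
```

```bash

python3 -m crank '[0.8,0,0,0,0, 0.8,0,0,0,0, 0.8,0,0,0,0, 0.8,0,0,0,0, 0.8,0,0,0,0]' >/dev/null; python3 st.py
python3 -m crank '[0.8,0,0,0,0, 0.8,0,0,0,0, 0.8,0,0,0,0, 0.8,0,0,0,0, 0.8,0,0,0,0]' >/dev/null; python3 st.py; python3 hz.py e9
```

```text
TOT 12.8 R 0.0883 lev 1.057 toolpsi-lev 1.129 z 0.108 Ftan(resist) 9.4 Frad 1.3 Fz 2.2 Tz 0.3 t 36.7333
TOT 12.3 R 0.0883 lev 1.057 toolpsi-lev 1.129 z 0.108 Ftan(resist) 9.0 Frad 1.0 Fz 2.0 Tz 0.29 t 37.15
HUB 0.081
```

```bash

python3 -m crank '[0.8,0,-0.001,0,-0.02, 0.8,0,-0.001,0,-0.02, 0.8,0,-0.001,0,-0.02, 0.8,0,-0.0005,0,0, 0.8,0,0,0,0]' >/dev/null; python3 st.py
python3 -m crank '[0.8,0,0,0,0, 0.8,0,0,0,0, 0.8,0,0,0,0, 0.8,0,0,0,0, 0.8,0,0,0,0]' 4 >/dev/null; python3 st.py;  python3 hz.py e10
```

```text
TOT 6.3 R 0.0887 lev 1.03 toolpsi-lev 1.07 z 0.1076 Ftan(resist) 5.8 Frad 0.4 Fz 3.3 Tz 0.04 t 37.6167
TOT 6.8 R 0.0886 lev 1.031 toolpsi-lev 1.07 z 0.1075 Ftan(resist) 6.3 Frad -0.2 Fz 3.2 Tz 0.05 t 38.0333
HUB 0.0806
```

```bash

python3 -m crank '[0.8,0,-0.001,0,0, 0.8,0,-0.001,0,0, 0.8,0,-0.0005,0,0, 0.8,0,0,0,0, 0.8,0,0,0,0]' >/dev/null; python3 st.py
python3 -m crank '[0.6,0,0,0,0, 0.3,0,0,0,0, 0,0,0,0,0, 0,0,0,0,0, 0,0,0,0,0]'; python3 st.py; python3 hz.py e11
python3 -m crank '[0,0,0,-0.005,0, 0,0,0,-0.015,0, 0,0,0,-0.03,0, 0,0,0,-0.03,0, 0,0,0,-0.03,0]'; python3 hz.py e12
python3 -m crank '[0,0,0,-0.02,0, 0,0,0,0,0, 0,0,0,0,0, 0,0,0,0,0, 0,0,0,0,0]'
python3 - <<'E'
from h import *
snap('wrist','w3');snap('side','d9')
a=cv2.imread('pics/w3.png')[100:240,200:440];b=cv2.imread('pics/d9.png')[120:270,255:415]
o=np.zeros((375,800,3),np.uint8);o[:233,:400]=cv2.resize(a,(400,233),interpolation=2);o[:,400:]=cv2.resize(b,(400,375),interpolation=2);cv2.imwrite('pics/c9.png',o)
E
```

```text
TOT 5.1 R 0.089 lev 1.02 toolpsi-lev 1.069 z 0.1071 Ftan(resist) 5.3 Frad -2.0 Fz 3.4 Tz -0.01 t 38.5
clock: 38.92
tool_pos: [0.5514, 0.2987, 0.1053]
tcp_rot: [0.766, -0.643, -0.001, 0.003]
ft_force: [0.2, 0.4, 0.7]
gripper_width: 0.039
grasp_force: 0.0
TOT 0.5 R 0.0903 lev 1.051 toolpsi-lev 1.07 z 0.1053 Ftan(resist) 0.3 Frad -0.3 Fz 0.7 Tz 0.02 t 38.9167
HUB 0.081
clock: 39.38
tool_pos: [0.5527, 0.2995, 0.2178]
tcp_rot: [0.766, -0.643, -0.0, 0.001]
ft_force: [0.9, 0.3, -1.0]
gripper_width: 0.0436
grasp_force: 0.0
HUB 0.0811
clock: 39.85
tool_pos: [0.5527, 0.2996, 0.2351]
tcp_rot: [0.766, -0.643, -0.0, 0.002]
ft_force: [0.1, -0.3, -0.1]
gripper_width: 0.0433
grasp_force: 0.0
```

View pics/c9.png

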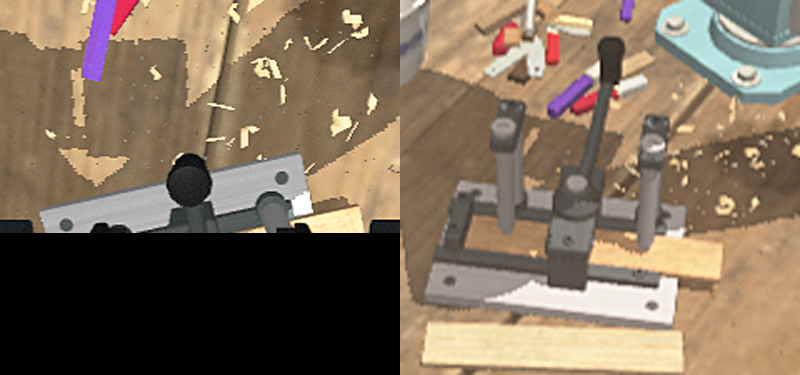

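The side view shows the lever free and down, the slip still against the stop, and the spare slip undisturbed. I'll check the slip's near end once, then hand in.

```bash
python3 - <<'E'
from h import *
t=np.array([.5341,.3873]);c,s=np.cos(.409),np.sin(.409)
for u,v in((383.8,217.2),(382.5,231)):
    w=onz('side','d9',u,v,.0185)[:2]-t;print(c*w[0]+s*w[1],-s*w[0]+c*w[1])
print(r.job_done())
E
```

```text
-0.10570028257710226 -0.01366958279523317
-0.1051988608098966 0.020994442077263475
the job is handed in; nothing more can be done
None
```

The slip is home against the end stop and clamped with about 3.3–4.2 N of pull above free running; the lever is fully down in its serrations and released, the spare slip was not touched, the pencil was never approached (though not looked at again at the end), and the job is handed in at about 40 s.

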